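# Set the locking collar of a flange bearing to its scale line

## Robot

A 6-joint arm with a two-finger parallel gripper is mounted at the origin on the work surface. World frame = base frame: x ahead of the robot, y to its left, z up, the work surface at z = 0. Lengths are in mm, angles in degrees, forces in N, time in s.
With the tool pointing down it reaches from about 350 to 850 mm from the base axis. Payload 8.1 kg.
Tool frame: the origin (TCP) lies midway between the tips of the shut fingers; the grasp point (between the pads) lies 19 mm behind it (r.grip_depth is the distance from the TCP to the grasp point, in mm); z points along the fingers, y is the direction in which the jaws open and shut (so a half turn about z gives the same grasp; the last joint's range is limited). The gripper opens to 85 mm and grips with 20 to 120 N. Pads are 22 mm wide; open, the fingers measure 114 mm over their backs; the gripper's body (76 mm by 85 mm) begins 54 mm behind the grasp point. The pads swing forward as they close: fully open they stand 13 mm farther back than shut.
Start: joints at [-82.013, 7.471, 85.268, -0, 87.261, -4.893], TCP at [133.767, -584.903, 231.292] pointing down, gripper open.
Joint ranges: [-169.43, 169.43], [-51.17, 129.36], [1.28, 143.12], [-76.62, 256.62], [0, 156.53], [-152.29, 152.29]. Speed limits (degrees/s): [136.94, 136.94, 159.86, 180, 180, 180].

## Interface

Orientations are given as [roll, pitch, yaw] about the fixed x, y, z axes, in that order (R = Rz(yaw) Ry(pitch) Rx(roll)).
In Python, from bench import r, imaging gives the robot as it stands.
- The arm moves only by the shell command python3 -m creep 'ROWS' [FORCE]. ROWS is text: rows parted by semicolons, each of 7 numbers parted by spaces: the shift along the tool's x, y, z in cm, then the turn, a rotation vector about the tool's x, y, z in degrees, then the finger opening in cm, from 0 to 8.54. In form: dx dy dz ax ay az gripper; .... A call has 1 to 20 rows; each row is the pose to reach, as a shift and turn from the pose measured when the call began, along the tool's axes at that moment; what a row does not reach only later rows make up. A row lasts 1/10 s, in which the tool goes at most 50 mm and 8.59 degrees, less where a joint would pass 70% of its speed; a pose out of reach is approached as far as the arm can. A call with a gripper value outside its range is refused whole. The fingers move at their own pace and stop on an object; FORCE is the grip in N (left out, the last holds). Time passes only in rows, so rows that repeat a pose let the fingers close. It gives the time, the measured TCP pose, the force and the opening at its end, in the units of the state.
- r.sense(): the state, without advancing time (a new reading comes with each control period).
- imaging.snapshot(name): name is "side" or "top"; returns the picture (480x640x3 uint8, red, green, blue); there is no depth.
- imaging.camera_info(name): a dict with "camera_matrix" (3x3 intrinsics, pixels), "R" (3x3) and "t" (3): a world point X has camera coordinates R X + t. Camera axes: x right, y down, z forward; pixel columns grow to the right and rows downward; lengths in mm; the calibration is good to about 2 mm. A picture is of the moment at which its call begins. camera_info takes no time and is no camera call.
- r.hand_in(): hands the job in, once; it reports no verdict.
The state is a dict: "time": time; "joint_pos": joint angles; "qd": joint speeds; "joint_efforts": joint torques, N m; "tool_pos": TCP position; "tcp_rot": TCP orientation; "ft_force": force on the tool from outside, world axes, zero at the start; "wrist_torque": the same for the moment, N m; "finger_gap": finger opening in mm.
Only numpy, scipy, OpenCV 4.12 (cv2) and the standard library are available. Lean on these libraries where they do the work, as an engineer would, in place of code of your own. Each camera call takes 0.05 s, during which the arm holds its last target.

## Task

Push the upright lug of the flange bearing's steel locking collar round with the fingertips until the index line on the collar lines up with the one long line on the scale ring around it, then leave the collar standing there and take the hand clear. The lug is only pushed, never pinched between the fingers, and the collar must not be lifted from its seat; leave the roller cone, the tin, the mallet and the hammer where they are.

Things in the scene. Friction and masses are not known exactly. Their poses are not given: they have to be found in the camera images.
- bearing: fixed flange bearing lying on the shelf: grey square flange 190 x 190 x 18 mm with four bolt heads (up to 28 mm high) near its corners, and on it a round housing 184 mm across, top at 40 mm. Origin: centre of the underside, on the collar's turning axis; z up. Its yaw varies.
- scale_ring: fixed bright ring 180 mm across, 3 mm thick (top at 43 mm above the shelf) on the housing around the collar, with nine black radial lines 12 degrees apart: the middle one is long (24 mm, 4 mm wide), four on each side are short (9 mm). Origin on the collar's axis; its own x axis points along the long line. How it is turned on the bearing varies.
- target_line (a point): inner end of the long scale line, on the scale ring 66 mm from the collar's axis, 43 mm above the shelf
- collar (a joint): angle of the collar in the bearing, rad, growing counterclockwise seen from above; at 0 the index line points along the bearing's own x axis. Stops at -1.2 and 2.4. It starts between 0.95 and 1.9, counterclockwise of the long line, which stands at -0.4 to 0.4; so it must be turned clockwise by 30 to 132 degrees. It turns stiffly (about 0.14 N m, some 3 N at the lug), has no spring and stays where it is left.
- collar_face (a point): centre of the collar's flat top, on its vertical turning axis, 56 mm above the shelf. The collar is a steel disc 130 mm across, about 1 kg, lying loose in its seat in the housing: it turns, and would come up if lifted. It has a dark bore 45 mm across in the middle, closed (nothing to enter).
- index_mark (a point): outer end of the collar's index line (the only black line on the collar, 24 mm long, 4 mm wide, radial, at the collar's edge, continued down the rim), taken 66 mm from the axis and 44 mm above the shelf, so that it meets target_line when the lines are in line. It lies on the opposite side of the axis from the lug.
- lug_top (a point): centre of the top of the lug, 44 mm from the axis, 96 mm above the shelf. The lug is an upright steel fin on the collar, 34 mm long in the radial direction (27 to 61 mm from the axis), 14 mm thick, 40 mm high above the collar's top. Nothing else stands on the collar or the housing higher than the collar's top.
- lug_left: one half of the lug's thickness (7 mm): the half on its clockwise side seen from above, pushed to turn the collar counterclockwise. Origin at the centre of its foot on the collar's top.
- lug_right: the other half of the lug's thickness (7 mm): the half on its counterclockwise side seen from above, pushed to turn the collar clockwise. Origin at the centre of its foot on the collar's top.
- roller_cone: bystander: loose tapered roller cone in bright steel, 82 mm across, 32 mm high, standing on the shelf; origin at the centre of its underside
- cap_tin: bystander: loose round green plastic tin for grease fitting caps, 70 mm across, 54 mm high; origin at the centre of its underside
- mallet: bystander: loose wooden mallet lying on the shelf to the left of the bearing, handle along its -x, head 72 x 120 x 72 mm centred 90 mm along its +x, 296 mm long; origin on the shelf under it
- copper_hammer: bystander: loose hammer with a copper face at both ends of its head, lying to the right of the bearing, handle along its -x, 267 mm long, head 96 mm wide, centred 120 mm along its +x, 36 mm high; origin on the shelf under it

How it is judged (in metres and radians):
On the way:
1. the fingertips push the lug ((contact force between the fingers and lug_left above 0.5 N or contact force between the fingers and lug_right above 0.5 N)), for 0.05 s.
At the end, for the whole second after the job is handed in: The index line stands within 4 mm (3.5 degrees) of the long scale line, the collar is at rest and down in its seat (within 3 mm), and the four bystanders are within 20 mm of where they stood (horizontal distance between index_mark and target_line below 0.004 m and velocity of joint collar between -0.03 and 0.03 rad/s and z of collar_face in the frame of bearing below 0.059 m and not (distance of roller_cone from where it was at the start of the episode above 0.02 m) and not (distance of cap_tin from where it was at the start of the episode above 0.02 m) and not (distance of mallet from where it was at the start of the episode above 0.02 m) and not (distance of copper_hammer from where it was at the start of the episode above 0.02 m)); the robot touches nothing.
It fails at once if the lug is pinched: both its sides are pressed by the fingers at once (over 1.5 N each) (contact force between the fingers and lug_left above 1.5 N and contact force between the fingers and lug_right above 1.5 N).
It fails at once if the collar is lifted more than 5 mm out of its seat (z of collar_face in the frame of bearing above 0.061 m).
It fails at once if the roller cone, tin, mallet or hammer is moved more than 20 mm (distance of any of roller_cone, cap_tin, mallet, copper_hammer from where it was at the start of the episode above 0.02 m).
It also fails if it takes over 56 s, if anything falls off the work surface, if the arm or the gripper's body presses on something with over 40 N, if the wrist force passes 120 N, or if a joint passes its speed limit or range.

## Working session

There is one attempt and no reset: what is moved stays moved. The work goes in short steps, Python scripts to look and compute and a shell command to move; the robot and the scene stay as the last step left them, time stands still between calls to the robot, and variables do not carry over. Pictures are saved under pics/ and viewed, and the job is handed in when it is done.

```bash
mkdir -p pics; ls
python3 - <<'E'
from bench import r, imaging
import cv2
print(r.sense())
for n in("top","side"):
    im=imaging.snapshot(n); cv2.imwrite(f"pics/{n}0.png",im[:,:,::-1]); print(n,imaging.camera_info(n))
E
```

```text
pics
{'time': 0.0, 'joint_pos': array([-8.20130620e+01,  7.51612342e+00,  8.53300831e+01,  5.15349013e-04,
        8.72599820e+01, -4.89289039e+00]), 'qd': array([ 0.01591608, -0.00023488, -0.10078435,  0.16170879,  0.04060917,
       -0.00482038]), 'joint_efforts': array([-1.61345361e-03, -5.69400465e+01, -5.00561607e+01, -3.78219547e-04,
        1.48336584e-02, -6.24578934e-05]), 'tool_pos': array([ 133.69465399, -584.3545247 ,  230.22612836]), 'tcp_rot': array([-1.79894242e+02, -9.57000063e-03,  1.28797945e+01]), 'ft_force': array([0.62600205, 0.16129783, 0.1550919 ]), 'wrist_torque': array([ 0.01381176, -0.02353405,  0.06464647]), 'finger_gap': 85.67007338274048}
top {'camera_matrix': array([[556.88408646,   0.        , 314.8354114 ],
       [  0.        , 556.88408646, 231.46147457],
       [  0.        ,   0.        ,   1.        ]]), 'R': array([[-0.02432994, -0.99968367, -0.00637311],
       [-0.97652995,  0.02513014, -0.21391058],
       [ 0.21400307,  0.0010191 , -0.97683246]]), 't': array([  28.47960187,  553.57849939, 1240.12139595])}
side {'camera_matrix': array([[493.24361108,   0.        , 313.02770265],
       [  0.        , 493.24361108, 236.97754029],
       [  0.        ,   0.        ,   1.        ]]), 'R': array([[-0.80899831, -0.58779865,  0.00380558],
       [-0.38935656,  0.53100606, -0.75261812],
       [ 0.44036713, -0.61034851, -0.65844626]]), 't': array([436.82080192, 264.3391388 , 923.96671983])}
```

View pics/top0.png

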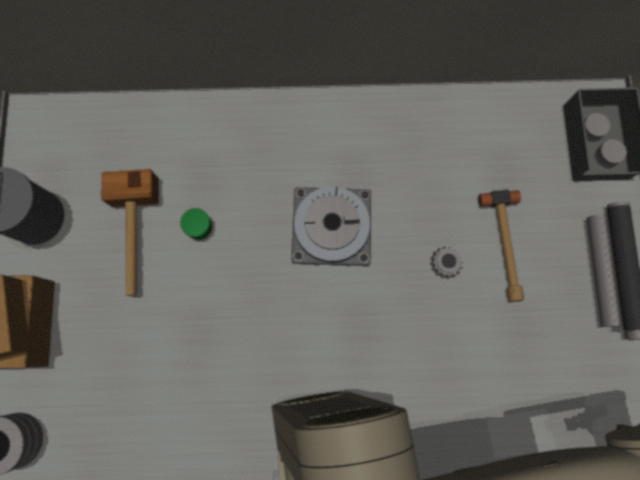

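View pics/side0.png

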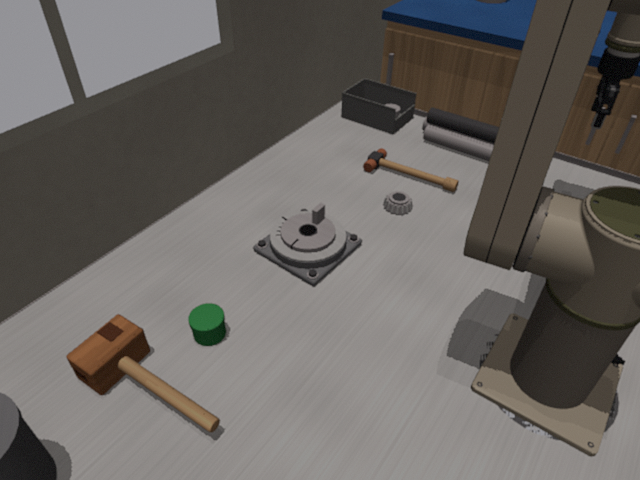

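```bash
cat > h.py <<'E'
import numpy as np, cv2
from bench import r, imaging
def proj(n,P):
    c=imaging.camera_info(n); X=np.asarray(P,float)@c["R"].T+c["t"]; p=X@c["camera_matrix"].T; return p[...,:2]/p[...,2:]
def back(n,uv,z):
    c=imaging.camera_info(n); d=c["R"].T@np.linalg.solve(c["camera_matrix"],[*uv,1]); o=-c["R"].T@c["t"]; return o+d*(z-o[2])/d[2]
def crop(n,name,u0,v0,w,h,s,im=None):
    im=imaging.snapshot(n) if im is None else im
    c=cv2.resize(im[v0:v0+h,u0:u0+w],None,fx=s,fy=s,interpolation=cv2.INTER_CUBIC)
    cv2.imwrite(f"pics/{name}.png",c[:,:,::-1]); return im
E
python3 - <<'E'
from h import *
a=cv2.imread("pics/top0.png")[:,:,::-1]; crop("top","t0c",282,177,100,100,6,a)
a=cv2.imread("pics/side0.png")[:,:,::-1]; crop("side","s0c",248,190,120,100,6,a)
print(back("top",(332,222),43))
E
```

```text
[579.78146419 -26.66143639  43.        ]
```

View pics/t0c.png

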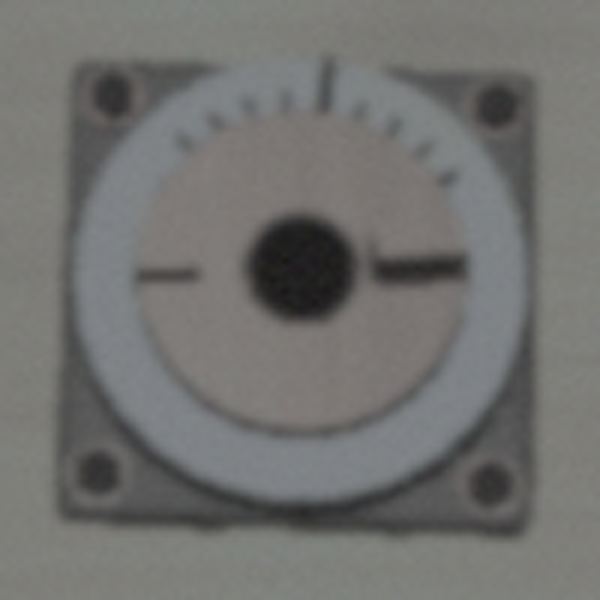

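View pics/s0c.png

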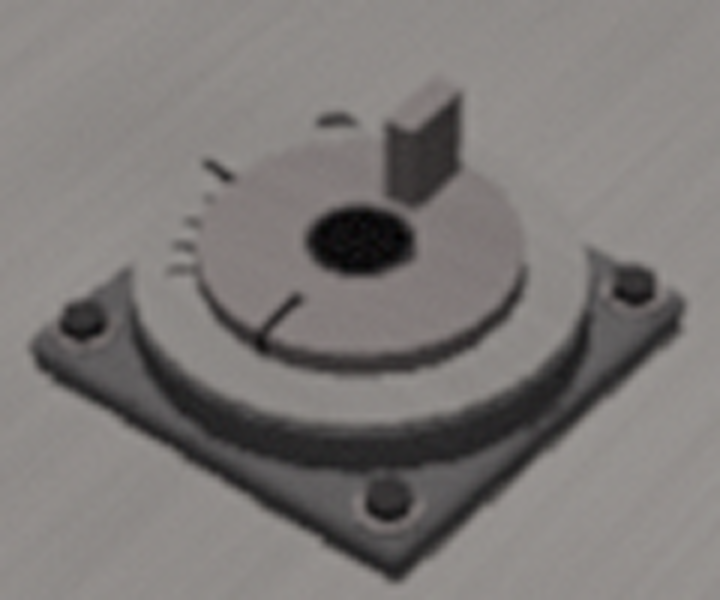

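Run:
```python
from h import *
f=lambda x,y:((x+.5)/6-.5+282,(y+.5)/6-.5+177)
c=back("top",f(301,269),56); print("bore",c)
ring=[back("top",f(*p),43)[:2] for p in((302,503),(75,280),(527,280),(300,55))]; print("ring",ring,(ring[0]+ring[3])/2,(ring[1]+ring[2])/2)
L=[back("top",f(*p),43)[:2] for p in((330,60),(324,112))]
I=[back("top",f(*p),56)[:2] for p in((135,275),(198,274))]
lug=[back("top",f(*p),96) for p in((378,282),(463,275),(463,258),(374,266))]
print(L,I,lug)
for p in L+I+[np.mean(lug,0)]: d=p[:2]-c[:2]; print(np.hypot(*d),np.degrees(np.arctan2(d[1],d[0])))
g=lambda x,y:((x+.5)/6-.5+248,(y+.5)/6-.5+190)
print("side bore",back("side",g(359,241),56),"lug top",back("side",g(424,104),96))
print(back("side",g(262,345),56),back("side",g(300,297),56),back("side",g(204,160),43),back("side",g(233,182),43))
```

```text
bore [578.13537173 -25.71400309  56.        ]
ring [array([487.50939742, -23.61205883]), array([579.05918846,  63.40480355]), array([ 574.44337693, -115.27418123]), array([669.48333041, -28.43244622])] [578.49636392 -26.02225253] [576.75128269 -25.93468884]
[array([667.07634492, -40.40051865]), array([645.48013127, -37.29428831])] [array([577.40122718,  39.36110393]), array([577.16592224,  14.67744523])] [array([562.82829859, -53.50998334,  96.        ]), array([564.72059306, -85.82033739,  96.        ]), array([571.34631863, -86.09341966,  96.        ]), array([569.09927367, -52.21583766,  96.        ])]
90.14538508265568 -9.376443252397145
68.33315186125311 -9.756891155203819
65.0792480053712 90.64635468403507
40.40308068843582 91.37491236837744
45.092772643609436 -104.29853196146706
side bore [576.56786812 -27.62340188  56.        ] lug top [577.18890129 -71.49597831  96.        ]
[570.05931339  42.46886063  56.        ] [575.08761015  12.3498919   56.        ] [667.65044137 -43.56457451  43.        ] [649.17290638 -39.39023748  43.        ]
```

```bash
cat >> h.py <<'E'
from scipy.spatial.transform import Rotation as Ro
def rows(targets):
    s=r.sense(); R0=Ro.from_euler("xyz",s["tcp_rot"],degrees=True); p=s["tool_pos"]
    print("t",round(s["time"],2),"pos",s["tool_pos"].round(1),s["tcp_rot"].round(1),"F",s["ft_force"].round(1),"j",s["joint_pos"].round(0),"gap",round(s["finger_gap"],1))
    for x,y,z,yaw in targets:
        R=Ro.from_euler("xyz",[180,0,yaw],degrees=True)
        print((R0.inv().apply(np.array([x,y,z])-p)/10).round(2),(R0.inv()*R).as_rotvec(degrees=True).round(1))
C=np.array([578.,-26.])
def arc(phi,off,z,rad=44):
    "tool pose beside lug at angle phi, off mm ccw of lug plane"
    a=np.radians(phi); u=np.array([np.cos(a),np.sin(a)]); t=np.array([-u[1],u[0]])
    q=C+rad*u+off*t; return (*q,z,phi+270)
E
python3 -c "
from h import *
rows([arc(-90,32,200)])"
```

```text
t 0.1 pos [ 133.7 -584.4  230.3] [-179.9   -0.    12.9] F [ 0.6 -0.3 -0.7] j [-82.   8.  85.   0.  87.  -5.] gap 85.2
[ 57.9  -39.52   3.11] [-0.000e+00 -1.000e-01 -1.671e+02]
```

```bash
python3 -m creep '57.9 -39.5 2 0 0 -167 0;57.9 -39.5 2 0 0 -167 0;57.9 -39.5 2 0 0 -167 0;57.9 -39.5 2 0 0 -167 0;57.9 -39.5 2 0 0 -167 0;57.9 -39.5 2 0 0 -167 0;57.9 -39.5 2 0 0 -167 0;57.9 -39.5 2 0 0 -167 0;57.9 -39.5 2 0 0 -167 0;57.9 -39.5 2 0 0 -167 0;57.9 -39.5 2 0 0 -167 0;57.9 -39.5 2 0 0 -167 0;57.9 -39.5 2 0 0 -167 0;57.9 -39.5 2 0 0 -167 0;57.9 -39.5 2 0 0 -167 0;57.9 -39.5 2 0 0 -167 0;57.9 -39.5 2 0 0 -167 0;57.9 -39.5 2 0 0 -167 0;57.9 -39.5 2 0 0 -167 0;57.9 -39.5 2 0 0 -167 0'
python3 -c "
from h import *
rows([arc(-90,32,150),arc(-90,32,72)])"
```

```text
time: 2.1
tool_pos: [609.7, -70.1, 210.4]
tcp_rot: [179.9, -0.1, -179.8]
ft_force: [-0.5, -0.1, -0.5]
finger_gap: -0.1
t 2.1 pos [609.7 -70.1 210.4] [ 1.799e+02 -1.000e-01 -1.798e+02] F [-0.5 -0.1 -0.5] j [ -11.   10.   84.    0.   85. -102.] gap -0.1
[-0.03 -0.    6.04] [ 0.1 -0.1  0.2]
[-0.04 -0.02 13.84] [ 0.1 -0.1  0.2]
```

```bash
python3 -m creep '0 0 5 0 0 0 0;0 0 9 0 0 0 0;0 0 9.5 0 0 0 0;0 0 9.5 0 0 0 0'
python3 - <<'E'
from h import *
rows([arc(-90,32,72)])
crop("side","s1c",248,130,120,160,5); 
crop("top","t1c",262,137,140,140,5)
E
```

```text
time: 2.5
tool_pos: [608.2, -69.7, 113.9]
tcp_rot: [179.8, -0.3, -179.8]
ft_force: [0.6, -0.1, 0.6]
finger_gap: 0.1
t 2.5 pos [608.2 -69.7 113.9] [ 179.8   -0.3 -179.8] F [ 0.6 -0.1  0.6] j [ -11.   14.   90.    0.   76. -102.] gap 0.1
[-0.2  -0.05  4.19] [ 0.2 -0.3  0.2]
```

View pics/s1c.png

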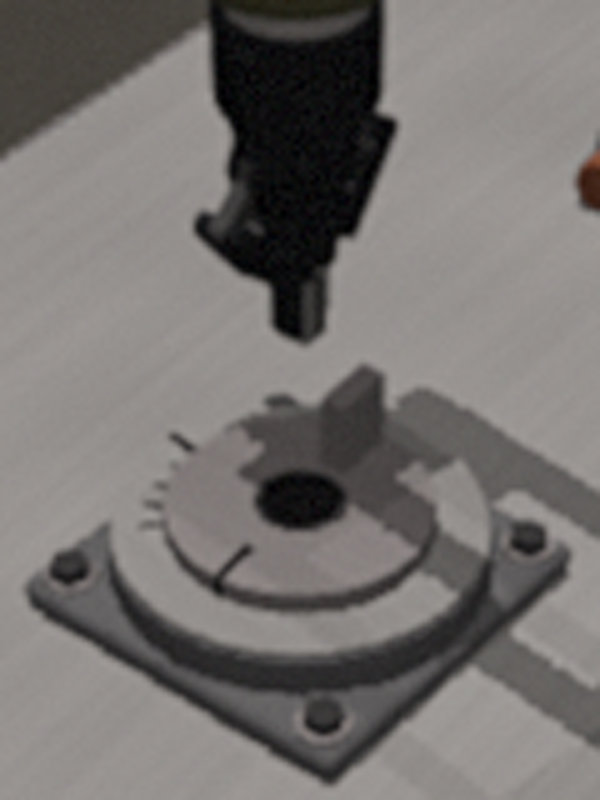

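View pics/t1c.png

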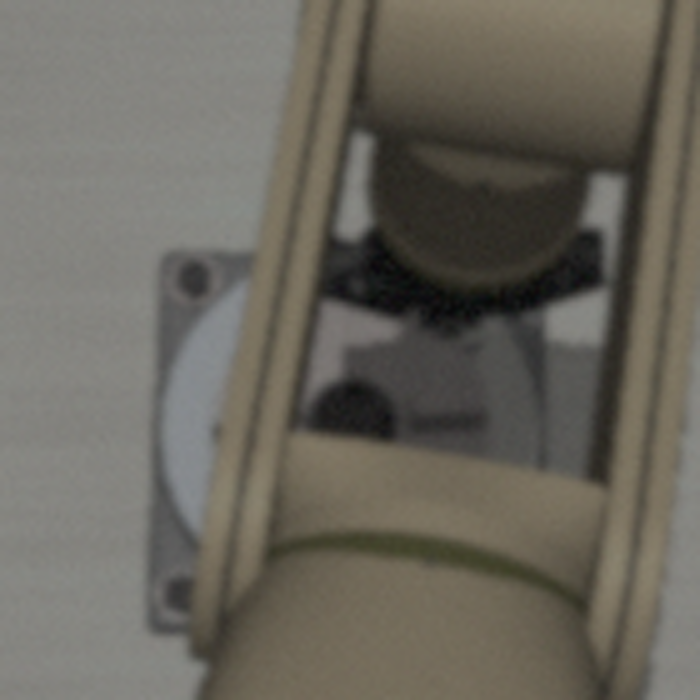

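The side picture shows the shut tips (crop 300,335) behind the lug on its +x side, clear of it. I'll descend beside it.

```bash
python3 -m creep '-0.2 0 2 0.2 -0.3 0 0;-0.2 0 4 0.2 -0.3 0 0;-0.2 0 4.2 0.2 -0.3 0 0;-0.2 0 4.2 0.2 -0.3 0 0'
python3 - <<'E'
from h import *
rows([arc(-90,o,72) for o in (22,19,17)])
crop("side","s2c",248,160,120,120,5);
E
```

```text
time: 3.0
tool_pos: [614.0, -70.3, 77.6]
tcp_rot: [-179.9, 0.5, -179.8]
ft_force: [-0.4, 0.2, 1.1]
finger_gap: 0.3
t 3.0 pos [614.  -70.3  77.6] [-179.9    0.5 -179.8] F [-0.4  0.2  1.1] j [ -11.   17.   91.   -0.   72. -101.] gap 0.3
[1.4  0.04 0.55] [-0.1  0.5  0.2]
[1.7  0.04 0.55] [-0.1  0.5  0.2]
[1.9  0.04 0.55] [-0.1  0.5  0.2]
```

View pics/s2c.png

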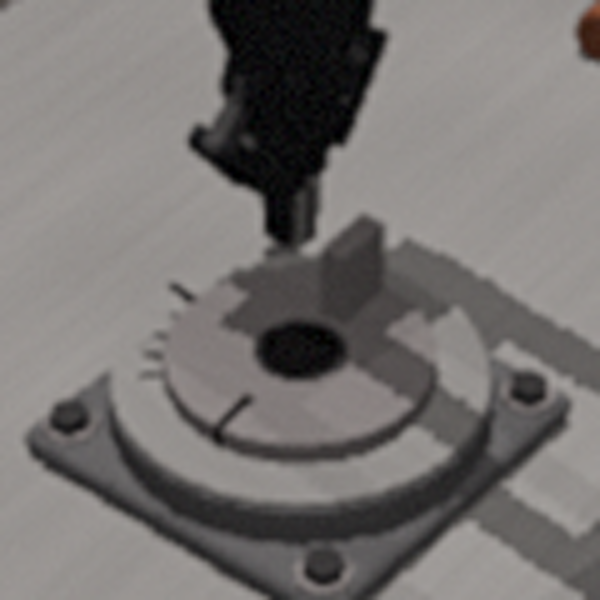

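```bash
python3 -m creep '0.7 0 0.3 0 0.5 0 0;1.4 0 0.3 0 0.5 0 0;1.4 0 0.3 0 0.5 0 0;1.4 0 0.3 0 0.5 0 0'
python3 - <<'E'
from h import *
rows([arc(-90,o,74) for o in (22,19,16,12)])
E
```

```text
time: 3.45
tool_pos: [600.3, -70.5, 75.4]
tcp_rot: [-179.8, 0.1, -179.8]
ft_force: [-0.5, -1.2, 0.3]
finger_gap: -0.1
t 3.45 pos [600.3 -70.5  75.4] [-1.798e+02  1.000e-01 -1.798e+02] F [-0.5 -1.2  0.3] j [ -11.   15.   93.   -0.   71. -102.] gap -0.1
[0.03 0.05 0.14] [-0.2  0.1  0.2]
[0.33 0.05 0.14] [-0.2  0.1  0.2]
[0.63 0.05 0.14] [-0.2  0.1  0.2]
[1.03 0.06 0.14] [-0.2  0.1  0.2]
```

Run:
```python
from h import *
rows([arc(p,18,74) for p in range(-90,-151,-4)])
```

```text
t 3.45 pos [600.3 -70.5  75.4] [-1.798e+02  1.000e-01 -1.798e+02] F [-0.5 -1.2  0.3] j [ -11.   15.   93.   -0.   71. -102.] gap -0.1
[0.43 0.05 0.14] [-0.2  0.1  0.2]
[ 0.75 -0.06  0.14] [-0.2  0.1  4.2]
[ 1.06 -0.15  0.14] [-0.2  0.1  8.2]
[ 1.39 -0.22  0.14] [-0.2  0.1 12.2]
[ 1.72 -0.27  0.14] [-0.1  0.1 16.2]
[ 2.05 -0.29  0.14] [-0.1  0.1 20.2]
[ 2.38 -0.29  0.14] [-0.1  0.1 24.2]
[ 2.71 -0.27  0.14] [-0.1  0.1 28.2]
[ 3.04 -0.22  0.14] [-0.1  0.1 32.2]
[ 3.36 -0.15  0.14] [-0.1  0.1 36.2]
[ 3.68 -0.06  0.14] [-0.1  0.1 40.2]
[4.   0.05 0.14] [-0.1  0.1 44.2]
[4.3  0.19 0.14] [-0.1  0.1 48.2]
[4.59 0.34 0.14] [-0.1  0.1 52.2]
[4.87 0.52 0.14] [-0.1  0.1 56.2]
[5.14 0.71 0.14] [-0.1  0.1 60.2]
```

```bash
python3 -m creep '0.43 0.05 0.1 0 0 0 0;0.75 -0.06 0.1 0 0 4.2 0;1.06 -0.15 0.1 0 0 8.2 0;1.39 -0.22 0.1 0 0 12.2 0;1.72 -0.27 0.1 0 0 16.2 0;2.05 -0.29 0.1 0 0 20.2 0;2.38 -0.29 0.1 0 0 24.2 0;2.71 -0.27 0.1 0 0 28.2 0'
python3 - <<'E'
from h import *
rows([arc(p,18,74) for p in range(-118,-171,-4)])
crop("side","s3c",248,160,120,120,5);
E
```

```text
time: 4.25
tool_pos: [573.8, -74.0, 74.9]
tcp_rot: [-179.9, 0.3, 151.8]
ft_force: [2.5, -3.5, -1.0]
finger_gap: -0.0
t 4.25 pos [573.8 -74.   74.9] [-179.9    0.3  151.8] F [ 2.5 -3.5 -1. ] j [-12.  11.  98.  -0.  71. -74.] gap -0.0
[0.08 0.03 0.09] [-0.1  0.3 -0.2]
[ 0.39 -0.08  0.09] [-0.1  0.3  3.8]
[ 0.71 -0.18  0.09] [-0.1  0.3  7.8]
[ 1.04 -0.25  0.09] [-0.1  0.3 11.8]
[ 1.36 -0.3   0.08] [-0.1  0.3 15.8]
[ 1.7  -0.32  0.08] [-0.1  0.3 19.8]
[ 2.03 -0.32  0.08] [-0.1  0.3 23.8]
[ 2.36 -0.3   0.08] [-0.   0.3 27.8]
[ 2.69 -0.26  0.08] [-0.   0.3 31.8]
[ 3.01 -0.19  0.08] [-0.   0.3 35.8]
[ 3.33 -0.1   0.07] [-0.   0.3 39.8]
[3.64 0.01 0.07] [-0.   0.3 43.8]
[3.95 0.14 0.07] [ 0.   0.3 47.8]
[4.24 0.29 0.07] [ 0.   0.3 51.8]
```

View pics/s3c.png

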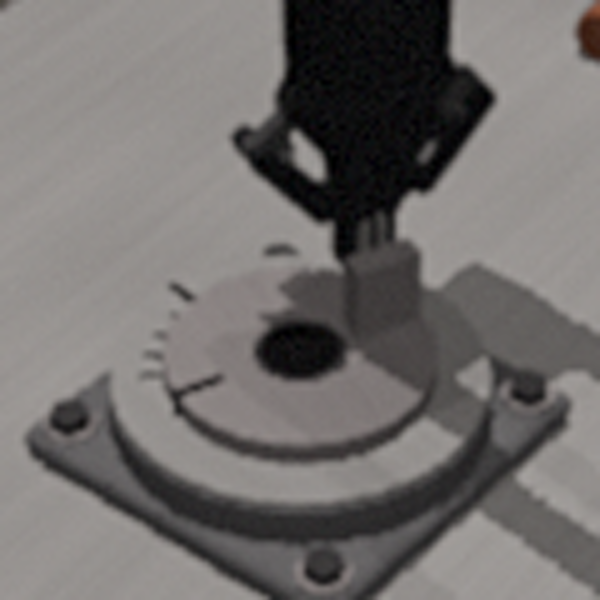

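The collar turns with the push: the index mark has gone to crop (180,395), and the fingertips lie against the lug's rear face. I'll continue.

```bash
python3 -m creep '0.39 -0.08 0.1 0 0 3.8 0;0.71 -0.18 0.1 0 0 7.8 0;1.04 -0.25 0.1 0 0 11.8 0;1.36 -0.3 0.1 0 0 15.8 0;1.7 -0.32 0.1 0 0 19.8 0;2.03 -0.32 0.1 0 0 23.8 0;2.36 -0.3 0.1 0 0 27.8 0;2.69 -0.26 0.1 0 0 31.8 0;3.01 -0.19 0.1 0 0 35.8 0;3.33 -0.1 0.1 0 0 39.8 0;3.64 0.01 0.1 0 0 43.8 0;3.95 0.14 0.1 0 0 47.8 0'
python3 - <<'E'
from h import *
rows([arc(p,18,74) for p in range(-166,-190,-3)])
im=crop("side","s4c",248,160,120,120,5); cv2.imwrite("pics/s4.png",im[:,:,::-1])
E
```

```text
time: 5.5
tool_pos: [539.4, -54.6, 74.2]
tcp_rot: [179.9, 0.3, 103.7]
ft_force: [0.7, -4.2, 1.7]
finger_gap: 0.0
t 5.5 pos [539.4 -54.6  74.2] [179.9   0.3 103.7] F [ 0.7 -4.2  1.7] j [-11.   6. 104.  -0.  70. -25.] gap 0.0
[0.04 0.04 0.02] [ 0.1  0.3 -0.3]
[ 0.27 -0.05  0.02] [0.1 0.3 2.7]
[ 0.51 -0.13  0.01] [0.1 0.3 5.7]
[ 0.75 -0.2   0.01] [0.1 0.3 8.7]
[ 0.99 -0.25  0.01] [ 0.1  0.3 11.7]
[ 1.24 -0.29  0.01] [ 0.2  0.3 14.7]
[ 1.49 -0.31  0.01] [ 0.2  0.3 17.7]
[ 1.73 -0.33  0.01] [ 0.2  0.3 20.7]
```

View pics/s4c.png

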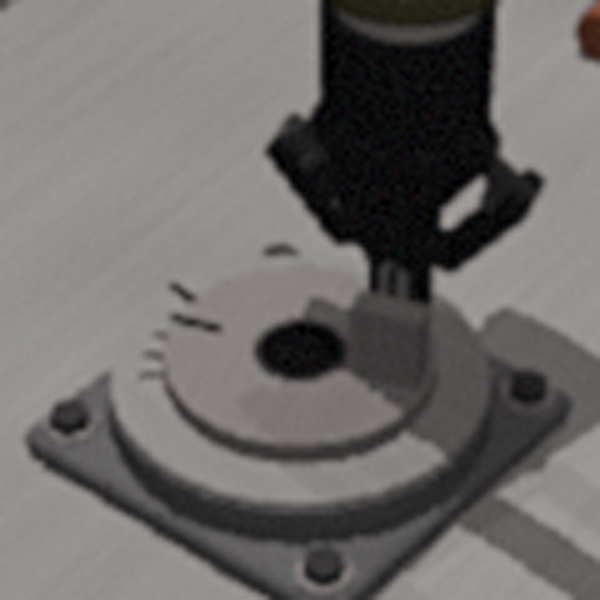

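```bash
cat >> h.py <<'E'
def side_ang(idx,lng,bore=(301,351),o=(248,160),s=5):
    g=lambda p:((p[0]+.5)/s-.5+o[0],(p[1]+.5)/s-.5+o[1])
    c=back("side",g(bore),56)[:2]; print("c",c)
    for n,ps,z in(("idx",idx,56),("long",lng,43)):
        for p in ps:
            d=back("side",g(p),z)[:2]-c; print(n,np.hypot(*d).round(1),np.degrees(np.arctan2(d[1],d[0])).round(1))
E
python3 - <<'E'
from h import *
side_ang([(173,320),(220,328)],[(171,284),(195,300)])
E
```

```text
c [575.73458007 -28.00977499]
idx 65.2 15.8
idx 42.0 12.6
long 92.4 -9.6
long 74.9 -9.7
```

```bash
python3 -m creep '0.27 -0.05 0 0 0 2.7 0;0.51 -0.13 0 0 0 5.7 0;0.75 -0.2 0 0 0 8.7 0;0.99 -0.25 0 0 0 11.7 0;1.24 -0.29 0 0 0 14.7 0;1.49 -0.31 0 0 0 17.7 0;1.49 -0.31 0 0 0 17.7 0'
python3 - <<'E'
from h import *
rows([arc(p,18,74) for p in range(-184,-194,-1)])
im=crop("side","s5c",264,190,80,60,10); cv2.imwrite("pics/s5.png",im[:,:,::-1])
E
```

```text
time: 6.25
tool_pos: [532.7, -40.5, 74.1]
tcp_rot: [179.8, 0.3, 85.8]
ft_force: [-0.7, -3.5, 1.5]
finger_gap: -0.2
t 6.25 pos [532.7 -40.5  74.1] [179.8   0.3  85.8] F [-0.7 -3.5  1.5] j [-10.   5. 105.  -0.  70.  -5.] gap -0.2
[-0.04  0.02  0.01] [ 0.2  0.3 -0.2]
[ 0.04 -0.01  0.01] [0.2 0.3 0.8]
[ 0.12 -0.04  0.  ] [0.2 0.3 1.8]
[ 0.19 -0.07  0.  ] [0.2 0.3 2.8]
[ 0.27 -0.1   0.  ] [0.2 0.3 3.8]
[ 0.35 -0.12  0.  ] [0.2 0.3 4.8]
[ 0.43 -0.15  0.  ] [0.2 0.3 5.8]
[ 0.51 -0.17  0.  ] [0.2 0.3 6.8]
[ 0.59 -0.19  0.  ] [0.2 0.3 7.8]
[ 0.67 -0.21  0.  ] [0.2 0.3 8.8]
```

View pics/s5c.png

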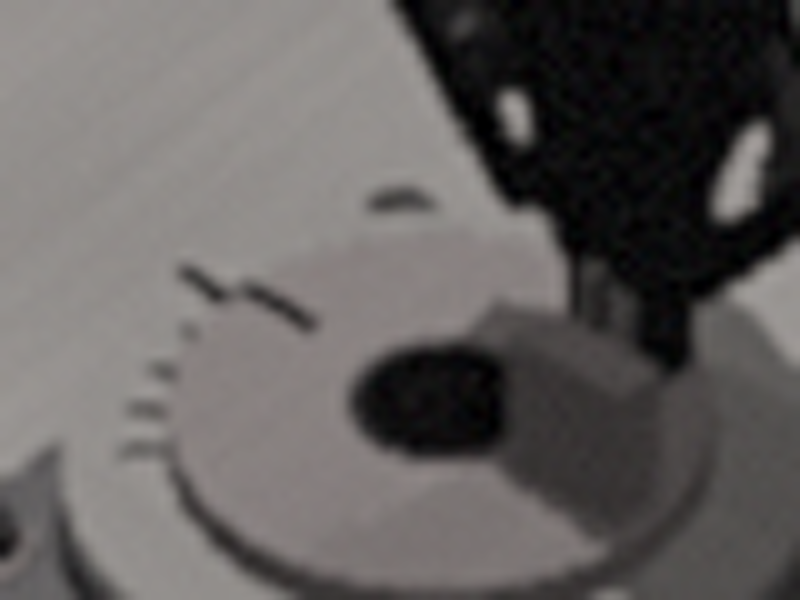

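Run:
```python
from h import *
side_ang([(246,288),(312,326)],[(181,266),(224,298)],(442.5,402.5),(264,190),10)
# predicted pixels of collinear case, from centre (576.2,-27.2)
g=lambda q:((q+.5-np.array([264,190]))*10-.5).round(0)
c=np.array([575.7,-28.0])
for a in(-6,-8,-10): 
    u=np.array([np.cos(np.radians(a)),np.sin(np.radians(a))])
    print(a,[g(proj("side",[*(c+k*u),56])) for k in(65,41)],[g(proj("side",[*(c+k*u),43])) for k in(90,66)])
```

```text
c [575.73458007 -28.00977499]
idx 63.9 -5.6
idx 42.1 -5.8
long 93.4 -9.8
long 76.7 -9.3
-6 [array([244., 285.]), array([316., 328.])] [array([172., 283.]), array([243., 325.])]
-8 [array([251., 281.]), array([320., 325.])] [array([182., 278.]), array([249., 321.])]
-10 [array([257., 277.]), array([325., 322.])] [array([191., 272.]), array([256., 317.])]
```

```bash
python3 -m creep '0.12 -0.04 0 0 0 1.8 0;0.27 -0.1 0 0 0 3.8 0;0.27 -0.1 0 0 0 3.8 0'
python3 - <<'E'
from h import *
rows([arc(p,18,74) for p in range(-188,-192,-1)]+[arc(-188,40,74),arc(-188,40,210)])
im=crop("side","s6c",264,190,80,60,10); cv2.imwrite("pics/s6.png",im[:,:,::-1])
E
```

```text
time: 6.6
tool_pos: [532.0, -38.0, 74.1]
tcp_rot: [179.8, 0.3, 82.2]
ft_force: [0.4, -3.2, 2.0]
finger_gap: 0.6
t 6.6 pos [532.  -38.   74.1] [179.8   0.3  82.2] F [ 0.4 -3.2  2. ] j [ -9.   5. 105.  -0.  70.  -2.] gap 0.6
[ 0.03 -0.01  0.01] [0.2 0.3 0.2]
[ 0.1  -0.04  0.01] [0.2 0.3 1.2]
[ 0.18 -0.07  0.01] [0.2 0.3 2.2]
[ 0.26 -0.09  0.01] [0.2 0.3 3.2]
[-2.17 -0.02  0.02] [0.2 0.3 0.2]
[ -2.24   0.04 -13.58] [0.2 0.3 0.2]
```

View pics/s6c.png

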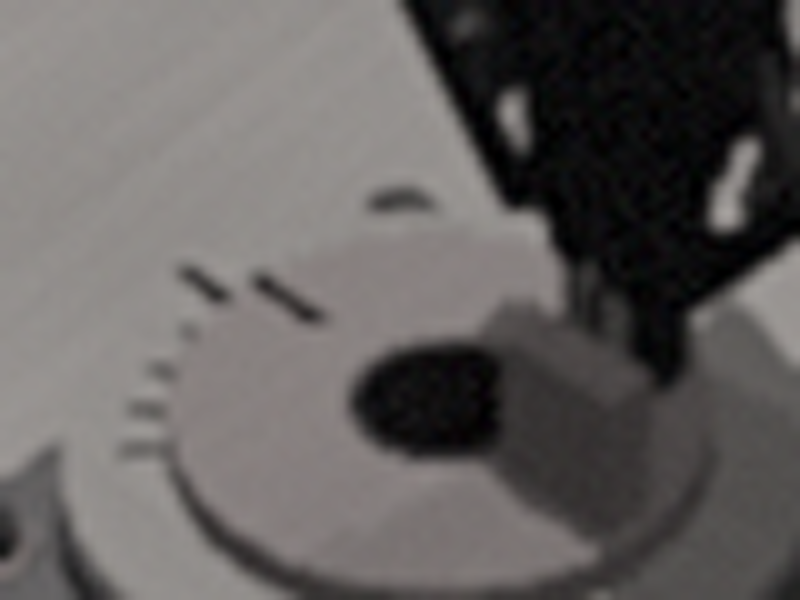

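Index line now at (257,277)–(322,320), matching the −10° prediction. I'll back off, rise, and check both views.

```bash
python3 -m creep '-0.8 0 0 0 0 0 0;-1.7 0 0 0 0 0 0;-2.2 0 0 0 0 0 0;-2.2 0 -4 0 0 0 0;-2.2 0 -9 0 0 0 0;-2.2 0 -14 0 0 0 0;-2.2 5 -14 0 0 0 0;-2.2 10 -14 0 0 0 0;-2.2 15 -14 0 0 0 0;-2.2 19 -14 0 0 0 0;-8 19 -14 0 0 0 0;-13 19 -14 0 0 0 0;-18 19 -14 0 0 0 0;-20 19 -14 0 0 0 0;-20 19 -14 0 0 0 0'
python3 - <<'E'
from h import *
rows([])
im=crop("side","s7c",264,190,80,60,10); cv2.imwrite("pics/s7.png",im[:,:,::-1])
im=crop("top","t7c",282,177,100,100,6); cv2.imwrite("pics/t7.png",im[:,:,::-1])
E
```

```text
time: 8.15
tool_pos: [691.2, -266.5, 214.9]
tcp_rot: [179.8, 0.3, 82.0]
ft_force: [-0.2, -0.0, -0.0]
finger_gap: -0.2
t 8.15 pos [ 691.2 -266.5  214.9] [179.8   0.3  82. ] F [-0.2 -0.  -0. ] j [-25.  30.  60.  -0.  90. -17.] gap -0.2
```

View pics/s7c.png

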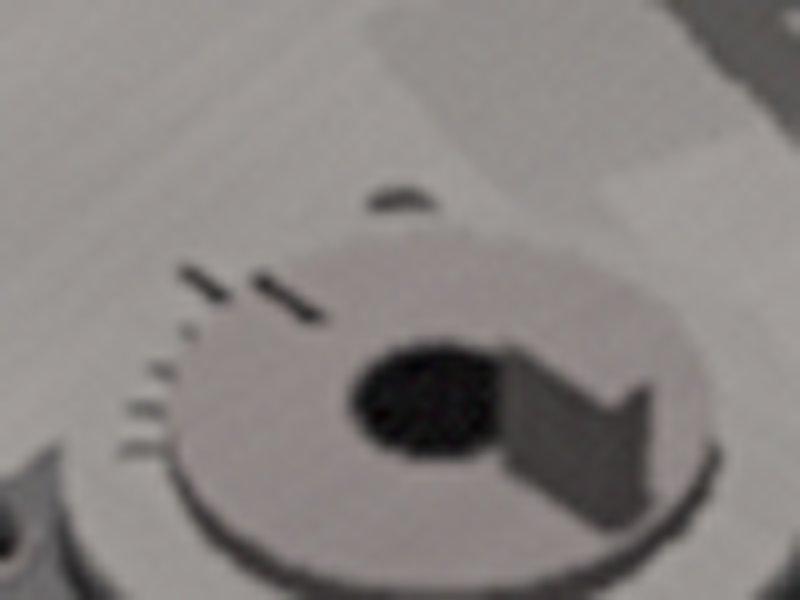

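View pics/t7c.png

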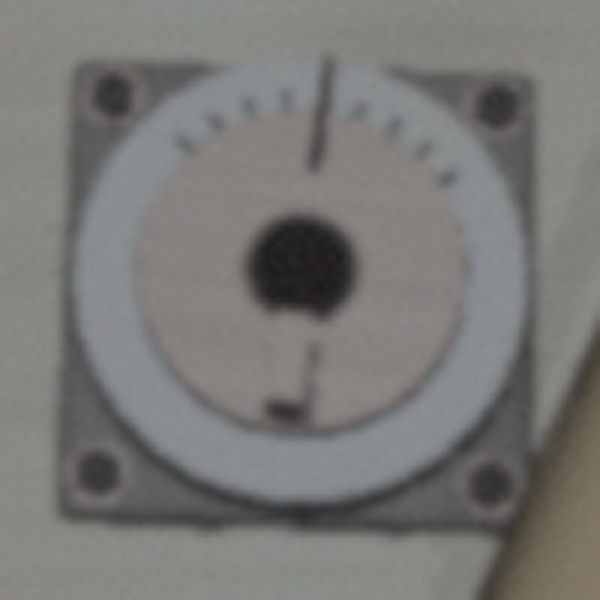

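```bash
python3 - <<'E'
from h import *
im=cv2.imread("pics/t7.png",0).astype(float)
c=back("top",(282+301.5/6-.5,177+269.5/6-.5),56)[:2]
for n,z,v0,v1 in(("long",43,188,193),("idx",56,198,204)):
    for v in range(v0,v1):
        row=im[v,325:346]; w=np.clip(np.median(row)-15-row,0,None); u=(w*np.arange(325,346)).sum()/w.sum()
        d=back("top",(u,v),z)[:2]-c; print(n,v,u.round(2),np.hypot(*d).round(1),np.degrees(np.arctan2(d[1],d[0])).round(2))
E
python3 - <<'E'
from h import *
side_ang([(258,278),(322,319)],[(181,267),(226,299)],(442.5,402.5),(264,190),10)
crop("side","s8",0,0,640,480,1)
E
```

```text
long 188 336.24 86.5 -9.15
long 189 336.03 84.0 -9.02
long 190 335.89 81.4 -9.01
long 191 335.85 78.9 -9.15
long 192 335.51 76.3 -8.78
idx 198 334.82 57.6 -9.03
idx 199 334.82 55.2 -9.36
idx 200 334.68 52.7 -9.35
idx 201 334.51 50.2 -9.24
idx 202 334.31 47.7 -9.07
idx 203 334.06 45.2 -8.71
c [575.73458007 -28.00977499]
idx 64.5 -9.8
idx 42.3 -10.6
long 93.1 -9.7
long 76.1 -9.4
```

View pics/s8.png

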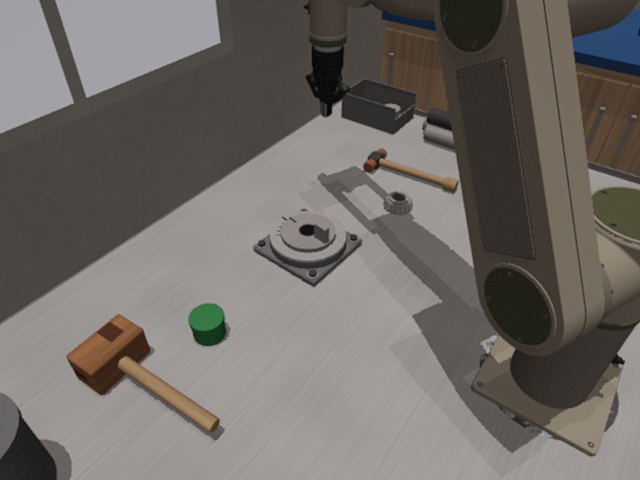

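The two views put the index line within about 1° of the long line, the hand is clear, and the bystanders appear at their starting pixels. I'll hand in.

```bash
python3 -c "
from bench import r
print(r.hand_in())"
```

```text
the job is handed in; nothing more can be done
None
```

The collar's index line now lines up with the long scale line, and the job was handed in at about 8.3 s of the 56 s allowed; no verdict was reported.

I pushed the lug clockwise through about 100° with the shut fingertips on its counterclockwise face. The force readings while pushing were about 3–4 N. I then backed the hand off the lug, rose and moved clear.

**Alignment:** in the top view the index line reads −9.1° and the long line −9.0°. In the side view they read about −10.2° and −9.6°. The two views disagree by about 1° on the absolute angle. In each, the gap between the lines is under 1°, against the 3.5° allowed.

**Other checks:** the last side picture shows the collar seated and the mallet, tin, roller cone and hammer at their starting pixels. The hand is clear, with the wrist force at about 0. I judged the seating and the bystanders by eye only, not by measurement.

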